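# Unload the swage block from the goldsmith's lever vise

### The arm

A 7-joint arm with a two-finger parallel gripper is mounted at the origin on the work surface. World frame = base frame: x ahead of the robot, y to its left, z up, the work surface at z = 0. Lengths are in m, angles in rad, forces in N, time in s.
With the tool pointing down it reaches from about 0.425 to 0.925 m from the base axis. Payload 6.8 kg.
Tool frame: the origin (TCP) lies midway between the tips of the shut fingers; the grasp point (between the pads) lies env.grip_point_offset behind it (env.grip_point_offset is the distance from the TCP to the grasp point, in m); z points along the fingers, y is the line along which they close (so a half turn about z gives the same grasp; the last joint's range is limited). The gripper opens to 88 mm and grips with 3 to 60 N. Pads are 20 mm wide; open, the fingers measure 115 mm over their backs; the gripper's body (75 mm by 178 mm) begins 61 mm behind the grasp point.
Start: joints at [1.014, 0.477, 0.022, 1.555, -0.011, 1.109, -0.083], TCP at [0.293, -0.608, 0.223] pointing down, gripper open.
Joint ranges: [-2.96, 2.96], [-0.34, 2.1], [-1.41, 1.46], [0.24, 2.44], [-1.37, 4.51], [0.17, 1.92], [-2.96, 2.96]. Speed limits (rad/s): [2.39, 2.39, 3.14, 3.14, 3.14, 3.14, 3.14].

### API

Orientations are given as a unit quaternion [x, y, z, w].
In Python, from cell import env gives the robot as it stands.
- The arm moves only by the tool carry_out, never from a script. Its argument "commands" is a list of rows, each a list of 7 numbers: the shift along the world's x, y, z in units of 150 mm (1.0 is 150 mm), then the turn, a rotation vector about the world's x, y, z in units of 180 degrees (1.0 is 180 degrees), then the opening, from 0 (shut) to 1 (fully open). A call has 1 to 12 rows; each row is the pose to reach, as a shift and turn from the pose commanded when the call began, turning the shorter way round; what a row does not reach only later rows make up. A row lasts 1/12 s, in which the tool goes at most 41.7 mm and 7.16 degrees, less where a joint would pass 70% of its speed; a pose out of reach is approached as far as the arm can. A call with a number of a shift or a turn outside -1 to 1 is refused whole. A call with a gripper value outside its range is refused whole. The fingers move at their own pace and stop on an object; "grip_force" is the grip in N (left out, the last holds). Time passes only in rows, so rows that repeat a pose let the fingers close. It gives the time, the measured TCP pose, the force, the opening and the grip force at its end, in the units of the state.
- env.sense(): the state, without advancing time (a new reading comes with each control period).
- env.read_camera(name): name is "side" or "top" or "wrist"; returns a dict with "color" (420x560x3 uint8, red, green, blue), "camera_matrix" (3x3 intrinsics, pixels), "extrinsics" (4x4, takes a point from world to camera coordinates). Camera axes: x right, y down, z forward; pixel columns grow to the right and rows downward; lengths in m; the calibration is good to about 2 mm. A picture is of the moment at which its call begins. There is no depth.
- env.sign_off(): hands the job in; it is judged then, once.
The state is a dict: "time": time; "joints": joint angles; "joint_velocities": joint speeds; "effort": joint torques, N m; "ee_pos": TCP position; "ee_rot": TCP orientation; "ft_force": force on the tool from outside, world axes, zero at the start; "wrist_torque": the same for the moment, N m; "finger_gap": finger opening in m; "gripper_force": force on a finger pad.
Only numpy, scipy, OpenCV 4.12 (cv2) and the standard library are available. Lean on these libraries where they do the work, as an engineer would, in place of code of your own. Each camera call takes 0.05 s, during which the arm holds its last target. There are 200 camera calls.

### The job

The aluminium swage block in the lever vise is finished. Throw the vise handle right back to its stop to open the jaw, lift the block out and stand it, channel up, on the floor of the wooden tray next to its twin, setting it down rather than dropping it and keeping it clear of the twin; disturb nothing else on the bench. Then bring the handle forward until it stands straight up, so that the empty vise rests unclamped, and leave it there.

Things in the scene. Friction and masses are not known exactly. Their poses are not given: they have to be found in the camera images.
- vise: Grey lever vise bolted to the bench. Origin under its base; x axis from handle end (-142 mm) to fixed-jaw end (+112), roughly away from the robot; y along the jaws; width 124 mm over bolt lugs. Bed 28 mm and jaw tops 58 mm above the bench; jaws 84 mm long. Fixed jaw's face at x = +69 mm, sliding jaw's at +35 when clamped. Cheeks at |y| 20 to 28 mm, 61 mm high, carry the handle's pivot.
- vise_jaw (a joint): Travel of the sliding jaw in m along the vise's -x (towards the handle end): 0 clamped on the 34 mm block, 0.010 with the handle upright, 0.029 fully open. Only the handle moves it, through a toggle link (on dead centre at 0: pulling the jaw itself does not open it).
- vise_lever (a joint): Angle of the vise handle in rad. 0 clamped: it leans 50 degrees from upright towards the jaws (vise +x). 0.873 straight up. 1.745 right back on its stop pin: it leans 50 degrees the other way (vise -x), jaw fully open. It swings in the vise's xz plane, takes about 3 N at the grip and stays where it is left.
- lever_grip (a point): Middle of the handle's black side grip: a round sleeve 62 mm long and 24 mm in diameter, lying along the vise's y axis, that turns freely on its pin like a crank grip. Its axis is 110 mm from the pivot's; its middle is 42 mm to the vise's +y side of the handle's 12 mm steel rod. It can be pinched from above across the vise's x axis.
- lever_pivot (a point): Centre of the handle's pivot pin: vise x = -95 mm, y = 0, 45 mm above the bench; the pin runs along the vise's y axis.
- block: The finished swage block: plain aluminium, 34 mm (its x) x 80 mm (its y) x 60 mm high, about 0.4 kg, with a half-round channel 20 mm wide, 10 mm deep along y in its top. Origin at the centre of its underside, z up. It starts clamped firmly in the vise, standing on the bed, its length along the jaws, 30 mm of it above them.
- tray: Low open wooden tray fixed to the bench beside the vise, to its left or right, 130 mm (x) x 250 mm (y) outside, walls 6 mm thick, rim 25 mm above the bench, floor 6 mm thick. Origin at the centre of its underside, z up.
- twin: Another swage block just like the first, standing channel up in the half of the tray towards the tray's +y end, its length roughly along the tray; the other half is empty. Leave it where it is. Origin at the centre of its underside.
- jar: Closed glass jar, 72 mm across and 75 mm high, beyond the work. Not to be moved. Origin at the centre of its underside.
- hammer: Small hammer, 220 mm long, lying on the bench between the robot and the work, handle towards the robot. Not to be moved.
Not all that is in view belongs to the job. What is shaped like the twin but purple or red is not meant.

How it is judged:
By the outcome, as a careful person would: the job done as asked, in the order asked, and still so for the second after the job is handed in, with the robot touching nothing.
It also fails if it takes over 64 s, if anything falls off the work surface, if the arm or the gripper's body presses on something with over 40 N, if the wrist force passes 120 N, or if a joint passes its speed limit or range.

## Working session

There is one attempt and no reset: what is moved stays moved. The work goes in short steps, Python scripts to look and compute and a tool call to move; the robot and the scene stay as the last step left them, time stands still between calls to the robot, and variables do not carry over. Pictures are saved under pics/ and viewed, at most 10 in all, crops included, and the job is handed in when it is done.

Besides the shell and the picture viewer there is one more tool, called as name([rows], argument=value, ...), one row to a line, values as JSON. carry_out: Moves the arm, as the interface text tells. Shifts and turns lie within -1 to 1; 1 stands for 150 mm of shift or 180 degrees of turn. Its arguments: {"type":"object","properties":{"commands":{"type":"array","items":{"type":"array","items":{"type":"number","minimum":-1,"maximum":1}}},"grip_force":{"type":"number"}},"required":["commands"]}

```bash
ls; mkdir -p pics; python3 - <<'E'
from cell import env
import cv2,pickle
d={}
for n in("top","side"):
    r=env.read_camera(n); d[n]=r
    cv2.imwrite(f"pics/{n}0.png",r["color"][:,:,::-1])
    print(n,r["camera_matrix"].tolist(),r["extrinsics"].round(4).tolist())
pickle.dump(d,open("cam0.pkl","wb"))
print(env.grip_point_offset); s=env.sense(); print(s)
E
```

```text
pics
top [[449.7073138430994, 0.0, 281.7297096667705], [0.0, 449.7073138430994, 208.29137830665994], [0.0, 0.0, 1.0]] [[-0.0124, -0.9998, 0.0168, 0.0694], [-0.9994, 0.0119, -0.0319, 0.6179], [0.0317, -0.0172, -0.9993, 0.9317], [0.0, 0.0, 0.0, 1.0]]
side [[435.0174738525133, 0.0, 280.23868394703646], [0.0, 435.0174738525133, 203.7783865650443], [0.0, 0.0, 1.0]] [[-0.9129, -0.4079, -0.0156, 0.6037], [-0.2624, 0.6155, -0.7431, 0.1928], [0.3127, -0.6743, -0.6689, 0.9221], [0.0, 0.0, 0.0, 1.0]]
0.0187
{'time': 0.1, 'joints': array([ 1.01391641,  0.47768961,  0.02230994,  1.55633045, -0.01148971,
        1.10930721, -0.08303391]), 'joint_velocities': array([ 0.00231615, -0.00027371, -0.00096688, -0.00284442,  0.00037658,
       -0.00139782,  0.00086482]), 'effort': array([ 3.96627816e-03, -5.84089422e+01,  1.53951455e+00, -2.73311234e+01,
       -5.42910013e-02,  1.30768988e-02,  2.65098322e-05]), 'ee_pos': array([ 0.29263189, -0.60767143,  0.22180633]), 'ee_rot': array([ 9.74916363e-01,  2.22570078e-01, -2.31879234e-04, -7.69274672e-04]), 'ft_force': array([-0.25433291,  0.28293462,  0.03840772]), 'wrist_torque': array([0.02291303, 0.01255407, 0.00252967]), 'gripper_force': 0.0, 'finger_gap': 0.08782219596390826}
```

View pics/top0.png

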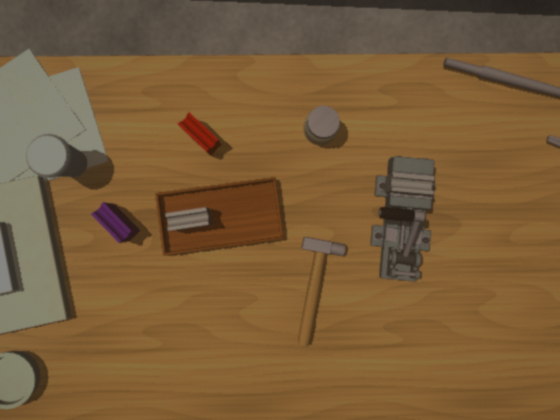

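View pics/side0.png

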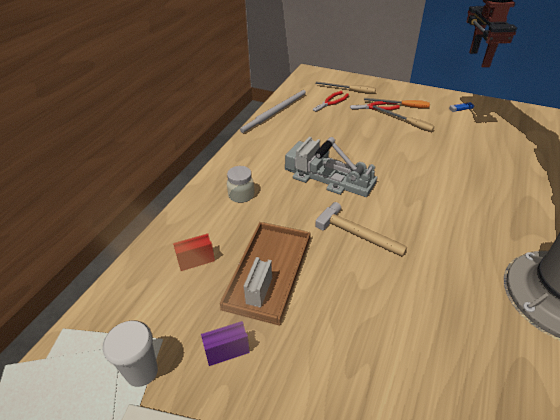

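The top view shows the vise at about (408,218), with the block at (412,187), the black grip at (398,214) and the handle end at the bottom. The tray is at (222,217) with the twin at (187,219), the jar at (323,125) and the hammer head at (324,247). The side view agrees. I'll enlarge both areas for measuring.

```bash
cat >h.py <<'E'
import numpy as np,cv2,pickle
def ray(r,u,v):
    K,E=r["camera_matrix"],r["extrinsics"];R,t=E[:3,:3],E[:3,3]
    return -R.T@t, R.T@np.linalg.solve(K,[u,v,1.])
def plane(r,u,v,z):
    o,d=ray(r,u,v);return o+d*(z-o[2])/d[2]
def proj(r,p):
    q=r["camera_matrix"]@(r["extrinsics"][:3,:3]@np.array(p)+r["extrinsics"][:3,3]);return q[:2]/q[2]
E
python3 - <<'E'
from h import *
d=pickle.load(open("cam0.pkl","rb"));im=d["top"]["color"][:,:,::-1]
im=np.clip(im.astype(float)*1.8,0,255).astype(np.uint8)
a=cv2.resize(im[150:285,365:450],None,fx=4,fy=4,interpolation=cv2.INTER_CUBIC)
b=cv2.resize(im[170:265,150:292],None,fx=3,fy=3,interpolation=cv2.INTER_CUBIC)
s=d["side"]["color"][:,:,::-1][130:200,275:385]
s=cv2.resize(s,None,fx=3.8,fy=3.8,interpolation=cv2.INTER_CUBIC)
o=np.zeros((560,800,3),np.uint8);o[:540,:340]=a;o[:285,350:776]=b;o[290:290+s.shape[0],350:350+s.shape[1]]=s
cv2.imwrite("pics/c1.png",o)
E
```

```text
(no output)
```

View pics/c1.png

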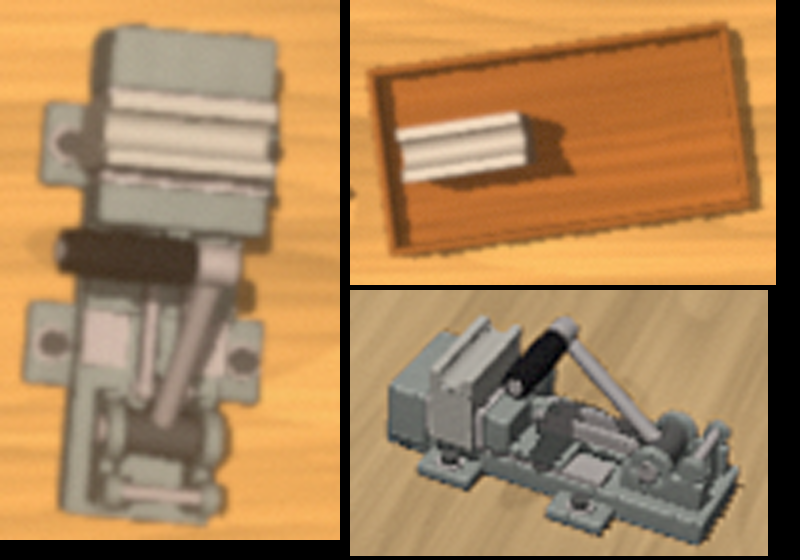

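```bash
python3 - <<'E'
from h import *
d=pickle.load(open("cam0.pkl","rb"));r=d["top"]
f=lambda pts,x0,y0,k,ox,z:np.array([plane(r,x0+(x-ox+.5)/k-.5,y0+(y+.5)/k-.5,z) for x,y in pts])
def rep(n,P):
    c=P.mean(0); l=(P[1]+P[2]-P[0]-P[3])/2; w=(P[0]+P[1]-P[2]-P[3])/2
    print(n,c.round(4),"len",np.linalg.norm(l).round(4),"wid",np.linalg.norm(w).round(4),"angL",np.degrees(np.arctan2(l[1],l[0])).round(2),"angW",np.degrees(np.arctan2(w[1],w[0])).round(2))
    return c
b=rep("block",f([(108,88),(277,104),(276,180),(104,165)],365,150,4,0,.088))
rep("twin",f([(395,130),(521,112),(526,163),(405,183)],150,170,3,350,.066))
rep("tray",f([(370,72),(727,25),(760,207),(393,255)],150,170,3,350,.025))
g=f([(60,250),(195,258)],365,150,4,0,.1157);print("grip",g.round(4),g.mean(0).round(4))
# lug bolts, z ~ .012 ; cheek pin ends z .045
print("lugs",f([(68,143),(52,343),(243,361)],365,150,4,0,.012).round(4))
for a in(-5,-6,-7,-4):
    t=np.radians(a);ex=np.array([np.cos(t),np.sin(t)]);ey=np.array([-ex[1],ex[0]])
    o=b[:2]-.052*ex
    print(a,"origin",o.round(4),"grip pred",(o-.0107*ex+.042*ey).round(4))
    s=d["side"]
    for n,p in dict(bl=[*b[:2],.088],gr=[*(o-.0107*ex+.042*ey),.1157],piv=[*(o-.095*ex),.045]).items(): print(n,proj(s,p).round(1),proj(r,p).round(1))
E
```

```text
block [ 0.6616 -0.1897  0.088 ] len 0.083 wid 0.037 angL -95.81 angW -3.12
twin [0.5988 0.2487 0.066 ] len 0.0812 wid 0.0343 angL -81.92 angW 7.84
tray [0.6035 0.1877 0.025 ] len 0.249 wid 0.1263 angL -83.2 angW 8.24
grip [[ 0.606  -0.1185  0.1157]
 [ 0.6015 -0.1816  0.1157]] [ 0.6037 -0.15    0.1157]
lugs [[ 0.6642 -0.1482  0.012 ]
 [ 0.5596 -0.1378  0.012 ]
 [ 0.5489 -0.2379  0.012 ]]
-5 origin [ 0.6098 -0.1852] grip pred [ 0.6028 -0.1424]
bl [307.7 144.6] [412.5 183.2]
gr [322.5 150.2] [392.4 213.6]
piv [356.2 172.4] [401.1 257.6]
-6 origin [ 0.6099 -0.1843] grip pred [ 0.6037 -0.1414]
bl [307.7 144.6] [412.5 183.2]
gr [322.  150.4] [391.9 213.2]
piv [355.9 172.9] [399.9 257.5]
-7 origin [ 0.61   -0.1834] grip pred [ 0.6045 -0.1404]
bl [307.7 144.6] [412.5 183.2]
gr [321.6 150.5] [391.3 212.8]
piv [355.5 173.4] [398.6 257.4]
-4 origin [ 0.6098 -0.1861] grip pred [ 0.602  -0.1434]
bl [307.7 144.6] [412.5 183.2]
gr [322.9 150.1] [393.  214.1]
piv [356.6 171.8] [402.4 257.7]
```

```bash
python3 - <<'E'
from h import *
d=pickle.load(open("cam0.pkl","rb"));T,S=d["top"],d["side"]
def tri(a,b):
    (o1,d1),(o2,d2)=ray(T,*a),ray(S,*b)
    s=np.linalg.lstsq(np.c_[d1,-d2],o2-o1,rcond=None)[0];p,q=o1+s[0]*d1,o2+s[1]*d2
    return ((p+q)/2).round(4),(np.linalg.norm(p-q)*1e3).round(1)
ct=lambda x,y:(365+(x+.5)/4-.5,150+(y+.5)/4-.5)
cs=lambda x,y:(275+(x-350+.5)/3.8-.5,130+(y-290+.5)/3.8-.5)
ctt=lambda x,y:(150+(x-350+.5)/3-.5,170+(y+.5)/3-.5)
print("grip L",tri(ct(60,250),cs(515,385)),"grip R",tri(ct(197,259),cs(560,332)))
print("block: far-left",tri(ct(108,88),cs(483,319)),"far... near-right",tri(ct(276,180),cs(520,334)),"near-left",tri(ct(104,165),cs(473,375)),"farleft2",tri(ct(108,88),cs(431,366)))
for n in(T,S):
  h=cv2.cvtColor(n["color"],cv2.COLOR_RGB2HSV)
  m=(n["color"].max(2)<48).astype(np.uint8)
  k,l,st,c=cv2.connectedComponentsWithStats(m)
  for i in range(1,k):
    if 40<st[i,4]<900 : print(st[i],c[i].round(1))
E
```

```text
grip L (array([ 0.606 , -0.1182,  0.1169]), np.float64(0.1)) grip R (array([ 0.5988, -0.1813,  0.1221]), np.float64(4.4))
block: far-left (array([ 0.66  , -0.1418,  0.1425]), np.float64(39.0)) far... near-right (array([ 0.6413, -0.2333,  0.0776]), np.float64(3.5)) near-left (array([ 0.6465, -0.1449,  0.0966]), np.float64(0.3)) farleft2 (array([ 0.6822, -0.1496,  0.0916]), np.float64(4.0))
[285   0  62   5 207] [319.6   1.5]
[429   0  21   9 104] [439.2   4.4]
[107 204  32  37 219] [124.4 220.6]
[381 207  33  15 392] [397.4 214. ]
[467   0  50  54 884] [486.9  23.2]
[482  37  11  28  58] [487.5  48.8]
[315 141  17  18 135] [323.7 148.7]
[537 255  23  44 184] [545.6 281.2]
```

carry_out([
  [0.26, 0.38, 0, 0, 0, 0.04, 0.6],
  [0.52, 0.766, 0, 0, 0, 0.0814, 0.6],
  [0.52, 0.766, 0, 0, 0, 0.0814, 0.6],
  [0.52, 0.766, 0, 0, 0, 0.0814, 0.6],
  [0.52, 0.766, 0, 0, 0, 0.0814, 0.6],
], grip_force=20)

```text
time: 0.52
ee_pos: [0.3747, -0.4887, 0.2225]
ee_rot: [0.937, 0.348, 0.001, -0.001]
ft_force: [0.6, -0.3, -0.6]
finger_gap: 0.0582
gripper_force: 0.0
```

carry_out([
  [0.26, 0.38, 0, 0, 0, 0.04, 0.6],
  [0.52, 0.766, 0, 0, 0, 0.0814, 0.6],
  [0.52, 0.766, 0, 0, 0, 0.0814, 0.6],
  [0.52, 0.766, 0, 0, 0, 0.0814, 0.6],
  [0.52, 0.766, 0, 0, 0, 0.0814, 0.6],
])

```text
time: 0.93
ee_pos: [0.4514, -0.3751, 0.2226]
ee_rot: [0.886, 0.464, 0.001, -0.0]
ft_force: [0.0, 0.1, -0.4]
finger_gap: 0.0529
gripper_force: 0.0
```

carry_out([
  [0.26, 0.38, 0, 0, 0, 0.04, 0.6],
  [0.52, 0.766, 0, 0, 0, 0.0814, 0.6],
  [0.52, 0.766, 0, 0, 0, 0.0814, 0.6],
  [0.52, 0.766, 0, 0, 0, 0.0814, 0.6],
  [0.52, 0.766, 0, 0, 0, 0.0814, 0.6],
])

```text
time: 1.35
ee_pos: [0.5287, -0.2612, 0.2225]
ee_rot: [0.82, 0.573, 0.001, -0.0]
ft_force: [-0.1, -0.1, -0.0]
finger_gap: 0.0523
gripper_force: 0.0
```

carry_out([
  [0.26, 0.38, 0, 0, 0, 0.04, 0.6],
  [0.5, 0.766, 0, 0, 0, 0.0814, 0.6],
  [0.5, 0.766, 0, 0, 0, 0.0814, 0.6],
  [0.5, 0.766, 0, 0, 0, 0.0814, 0.6],
  [0.5, 0.766, 0, 0, 0, 0.0814, 0.6],
  [0.5, 0.766, 0, 0, 0, 0.0814, 0.6],
  [0.5, 0.766, 0, 0, 0, 0.0814, 0.6],
])

```text
time: 1.93
ee_pos: [0.6006, -0.1527, 0.2222]
ee_rot: [0.743, 0.669, -0.001, 0.0]
ft_force: [-0.9, -0.9, -0.5]
finger_gap: 0.0528
gripper_force: 0.0
```

```bash
python3 - <<'E'
from h import *
from cell import env
from scipy.spatial.transform import Rotation as R
r=env.read_camera("wrist");pickle.dump(r,open("w1.pkl","wb"))
cv2.imwrite("pics/w1.png",np.clip(r["color"][:,:,::-1]*1.4,0,255).astype(np.uint8))
s=env.sense();print(s["time"],s["ee_pos"],s["joints"].round(2),s["finger_gap"]);y=R.from_quat(s["ee_rot"]).as_matrix();print(y.round(3),np.degrees(np.arctan2(y[1,1],y[0,1])))
E
```

```text
1.9833 [ 0.60066037 -0.15246766  0.22231011] [ 0.42  0.41 -0.36  1.67  0.16  1.09 -0.09] 0.052809117292521995
[[ 0.104  0.995 -0.001]
 [ 0.995 -0.104 -0.002]
 [-0.002 -0.001 -1.   ]] -5.967711327629728
```

View pics/w1.png

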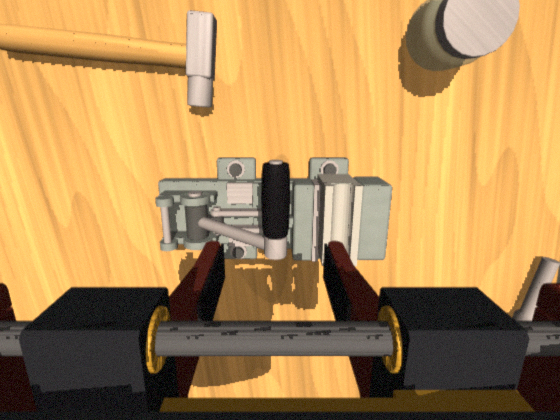

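The wrist view shows the black grip from (275,163) to (275,237) between the fingers, and the block top from about x 319–354, y 177–258. The vise is square with the picture, so the yaw is right.

```bash
python3 - <<'E'
from h import *
r=pickle.load(open("w1.pkl","rb"))
for n,z,pts in [("grip",.1157,[(275,165),(276,235)]),("block",.088,[(319,178),(354,177),(354,258),(317,258)]),("jaw58",.058,[(354,178),(388,178),(386,259)]),("lugs",.012,[(236,169),(328,169)])]:
    P=np.array([plane(r,u,v,z) for u,v in pts]);print(n,P.round(4).tolist(),P.mean(0).round(4))
print(proj(r,[.603,-.149,.1157]))
# skin mask of bright block top
g=cv2.cvtColor(r["color"],cv2.COLOR_RGB2GRAY)[170:265:8,300:395:4];print(g)
E
```

```text
grip [[0.6046, -0.1191, 0.1157], [0.5993, -0.1794, 0.1157]] [ 0.602  -0.1493  0.1157]
block [[0.6425, -0.1395, 0.088], [0.6739, -0.1418, 0.088], [0.6711, -0.2217, 0.088], [0.6355, -0.218, 0.088]] [ 0.6558 -0.1803  0.088 ]
jaw58 [[0.6805, -0.1496, 0.058], [0.7141, -0.153, 0.058], [0.7115, -0.2412, 0.058]] [ 0.702  -0.1813  0.058 ]
lugs [[0.559, -0.1361, 0.012], [0.662, -0.1468, 0.012]] [ 0.6105 -0.1414  0.012 ]
[276.72893361 200.63565024]
[[153 155  85 120 126  85  52  68  73 103 126 127 118 156 150 147 150 143
  151 157 161 153 150 150]
 [ 95  92  63 115  78  70  89  89  89  91  88  89  91  96  63  70  67  71
   69  68 108 154 148 152]
 [127 128 124 116 142  58  52 144 144 148 161 161 134  97 140 140 115 122
  126 124 124 115 119 145]
 [131 127 128 115 141  50  59 165 141 154 164 157 136  86 162 163 130 131
  132 131 133 131 132 147]
 [128 128 132 113 135  47  84 165 132 153 165 156 134  63 163 160 129 128
  128 128 128 128 128 148]
 [127 125 126 108 141  43 104 166 126 158 166 150 130  57 163 160 134 133
  130 129 132 131 124 148]
 [129 127 123 110  90  45 148 163 130 159 165 154 117  72 161 136 131 131
  130 129 130 129 112 146]
 [128 125 127  95  88  40 151 162 131 161 163 151 101 122 162 123 129 132
  132 130 129 130 124 145]
 [127 131 127  84  90  40 157 163 139 163 165 141 110 155 162 121 128 129
  127 133 132 128 139 141]
 [127 126 131 102  87  42 160 115  35  39  82 138  74 159 164 121 125 127
  129 127 126 126 143 144]
 [124 125 122 137  73  43  73  17  32  33  32  36  85 162 164 125 127 129
  131 127 127 117 144 141]
 [ 58 124 124 139  72  58  54  15  19  37  33  31  28 161 159 115 115 115
  116 115 114 122 143 136]]
```

carry_out([
  [0.013, 0.023, -0.2, 0, 0, 0, 0.6],
  [0.013, 0.023, -0.4, 0, 0, 0, 0.6],
  [0.013, 0.023, -0.6, 0, 0, 0, 0.6],
  [0.013, 0.023, -0.75, 0, 0, 0, 0.6],
  [0.013, 0.023, -0.835, 0, 0, 0, 0.6],
  [0.013, 0.023, -0.835, 0, 0, 0, 0.6],
  [0.013, 0.023, -0.835, 0, 0, 0, 0.6],
  [0.013, 0.023, -0.835, 0, 0, 0, 0.2],
  [0.013, 0.023, -0.835, 0, 0, 0, 0.2],
  [0.013, 0.023, -0.835, 0, 0, 0, 0.2],
  [0.013, 0.023, -0.835, 0, 0, 0, 0.2],
  [0.013, 0.023, -0.835, 0, 0, 0, 0.2],
], grip_force=15)

```text
time: 2.98
ee_pos: [0.6027, -0.1451, 0.0977]
ee_rot: [0.741, 0.671, -0.001, -0.001]
ft_force: [-0.9, 1.1, 6.6]
finger_gap: 0.0231
gripper_force: 15.1
```

```bash
python3 - <<'E'
import numpy as np
from cell import env
s=env.sense();print(s["ee_pos"],s["finger_gap"],s["gripper_force"],s["ft_force"])
ex=np.array([np.cos(np.radians(-5.8)),np.sin(np.radians(-5.8))])
th=np.linspace(0,1.745,23)-.873
sh=.110*np.c_[np.sin(th),np.cos(th)];sh-=sh[0]
for a,b,n in[(0,11,1),(11,22,2)]:
  print(n,[[round(v,3) for v in (*(ex*(p[0]-sh[a,0])/.15),(p[1]-sh[a,1])/.15)] for p in sh[a+1:b+1]])
E
```

```text
[ 0.60266872 -0.14510215  0.09765077] 0.023063655464164768 15.093991532921791 [-0.90967348  1.06796769  6.55658046]
1 [[np.float64(0.039), np.float64(-0.004), np.float64(0.043)], [np.float64(0.081), np.float64(-0.008), np.float64(0.083)], [np.float64(0.126), np.float64(-0.013), np.float64(0.119)], [np.float64(0.174), np.float64(-0.018), np.float64(0.152)], [np.float64(0.224), np.float64(-0.023), np.float64(0.18)], [np.float64(0.277), np.float64(-0.028), np.float64(0.205)], [np.float64(0.331), np.float64(-0.034), np.float64(0.225)], [np.float64(0.387), np.float64(-0.039), np.float64(0.241)], [np.float64(0.443), np.float64(-0.045), np.float64(0.253)], [np.float64(0.501), np.float64(-0.051), np.float64(0.26)], [np.float64(0.559), np.float64(-0.057), np.float64(0.262)]]
2 [[np.float64(0.058), np.float64(-0.006), np.float64(-0.002)], [np.float64(0.115), np.float64(-0.012), np.float64(-0.009)], [np.float64(0.172), np.float64(-0.017), np.float64(-0.021)], [np.float64(0.228), np.float64(-0.023), np.float64(-0.036)], [np.float64(0.282), np.float64(-0.029), np.float64(-0.057)], [np.float64(0.334), np.float64(-0.034), np.float64(-0.081)], [np.float64(0.385), np.float64(-0.039), np.float64(-0.11)], [np.float64(0.433), np.float64(-0.044), np.float64(-0.143)], [np.float64(0.478), np.float64(-0.049), np.float64(-0.179)], [np.float64(0.52), np.float64(-0.053), np.float64(-0.219)], [np.float64(0.559), np.float64(-0.057), np.float64(-0.262)]]
```

carry_out([
  [-0.039, 0.004, 0.043, 0, 0, 0, 0.2],
  [-0.081, 0.008, 0.083, 0, 0, 0, 0.2],
  [-0.126, 0.013, 0.119, 0, 0, 0, 0.2],
  [-0.174, 0.018, 0.152, 0, 0, 0, 0.2],
  [-0.224, 0.023, 0.18, 0, 0, 0, 0.2],
  [-0.277, 0.028, 0.205, 0, 0, 0, 0.2],
  [-0.331, 0.034, 0.225, 0, 0, 0, 0.2],
  [-0.387, 0.039, 0.241, 0, 0, 0, 0.2],
  [-0.443, 0.045, 0.253, 0, 0, 0, 0.2],
  [-0.501, 0.051, 0.26, 0, 0, 0, 0.2],
  [-0.559, 0.057, 0.262, 0, 0, 0, 0.2],
  [-0.559, 0.057, 0.262, 0, 0, 0, 0.2],
])

```text
time: 3.98
ee_pos: [0.5183, -0.1362, 0.1371]
ee_rot: [0.741, 0.671, -0.0, -0.0]
ft_force: [-1.8, 1.3, 1.2]
finger_gap: 0.0233
gripper_force: 15.0
```

carry_out([
  [-0.058, 0.006, -0.002, 0, 0, 0, 0.2],
  [-0.115, 0.012, -0.009, 0, 0, 0, 0.2],
  [-0.172, 0.017, -0.021, 0, 0, 0, 0.2],
  [-0.228, 0.023, -0.036, 0, 0, 0, 0.2],
  [-0.282, 0.029, -0.057, 0, 0, 0, 0.2],
  [-0.334, 0.034, -0.081, 0, 0, 0, 0.2],
  [-0.385, 0.039, -0.11, 0, 0, 0, 0.2],
  [-0.433, 0.044, -0.143, 0, 0, 0, 0.2],
  [-0.478, 0.049, -0.179, 0, 0, 0, 0.2],
  [-0.52, 0.053, -0.219, 0, 0, 0, 0.2],
  [-0.559, 0.057, -0.262, 0, 0, 0, 0.2],
  [-0.57, 0.058, -0.28, 0, 0, 0, 0.2],
])

```text
time: 4.98
ee_pos: [0.4351, -0.1276, 0.0951]
ee_rot: [0.741, 0.671, 0.001, 0.001]
ft_force: [-1.1, 3.8, 23.8]
finger_gap: 0.0231
gripper_force: 15.0
```

carry_out([
  [0, 0, 0, 0, 0, 0, 0.2],
  [0, 0, 0, 0, 0, 0, 0.2],
])

```text
time: 5.15
ee_pos: [0.4351, -0.1276, 0.0952]
ee_rot: [0.741, 0.671, 0.001, 0.001]
ft_force: [-0.6, 3.5, 11.3]
finger_gap: 0.0235
gripper_force: 15.0
```

carry_out([
  [0, 0, 0, 0, 0, 0, 0.55],
  [0, 0, 0, 0, 0, 0, 0.55],
  [0, 0, 0, 0, 0, 0, 0.55],
  [0, 0, 0.2, 0, 0, 0, 0.6],
  [0, 0, 0.4, 0, 0, 0, 0.7],
  [0, 0, 0.6, 0, 0, 0, 0.8],
  [0.1, 0, 0.8, 0, 0, 0, 0.8],
  [0.3, 0, 0.9, 0, 0, 0, 0.8],
  [0.5, 0, 0.9, 0, 0, 0, 0.8],
  [0.7, 0, 0.9, 0, 0, 0, 0.8],
  [0.9, 0, 0.9, 0, 0, 0, 0.8],
])

```text
time: 6.07
ee_pos: [0.5704, -0.1286, 0.2295]
ee_rot: [0.742, 0.671, -0.0, 0.0]
ft_force: [0.5, -0.8, 0.0]
finger_gap: 0.0702
gripper_force: 0.0
```

carry_out([
  [0.2, -0.1, 0, 0, 0, 0, 0.8],
  [0.4, -0.2, 0, 0, 0, 0, 0.8],
  [0.5, -0.3, 0, 0, 0, 0, 0.8],
  [0.5, -0.3, 0, 0, 0, 0, 0.8],
  [0.5, -0.3, 0, 0, 0, 0, 0.8],
  [0.5, -0.3, 0, 0, 0, 0, 0.8],
])

```text
time: 6.57
ee_pos: [0.6435, -0.1725, 0.2288]
ee_rot: [0.741, 0.671, -0.0, -0.001]
ft_force: [0.8, 0.1, -0.5]
finger_gap: 0.0701
gripper_force: 0.0
```

```bash
python3 - <<'E'
from h import *
from cell import env
d={n:env.read_camera(n) for n in("wrist","top")};pickle.dump(d,open("w2.pkl","wb"))
a=np.clip(d["wrist"]["color"][:,:,::-1][140:300,130:400]*1.3,0,255).astype(np.uint8);b=np.clip(d["top"]["color"][:,:,::-1][140:300,360:450]*1.8,0,255).astype(np.uint8)
a=cv2.resize(a,None,fx=2.9,fy=2.9,interpolation=cv2.INTER_CUBIC);cv2.imwrite("pics/w2.png",a)
print(a.shape,env.sense()["ee_pos"])
E
```

```text
(464, 783, 3) [ 0.64362313 -0.17202209  0.22962883]
```

View pics/w2.png

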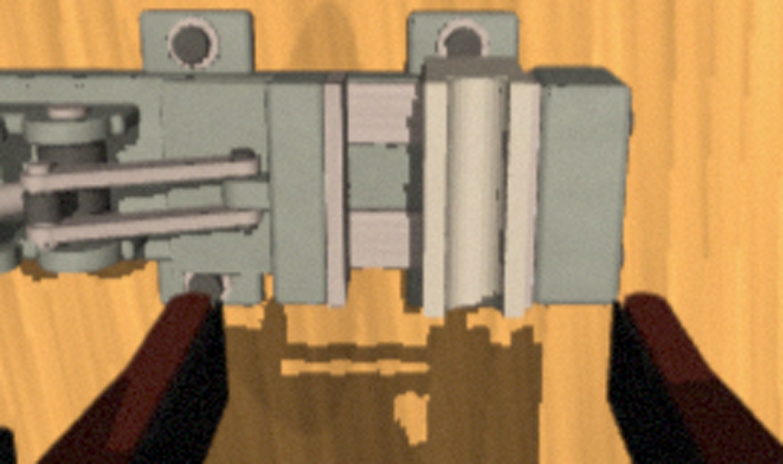

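The sliding jaw is now fully open. The block's top lies between (425,82) and (535,316) in the crop, and the links and pivot at left show the handle thrown back.

```bash
python3 - <<'E'
from h import *
d=pickle.load(open("w2.pkl","rb"));r=d["wrist"]
for z,pts in[(.088,[(426,82),(540,82),(532,316),(424,316)]),(.058,[(540,84),(628,84),(620,302),(534,302)])]:
    P=np.array([plane(r,130+(x+.5)/2.9-.5,140+(y+.5)/2.9-.5,z) for x,y in pts]);print(P.round(4).tolist(),P.mean(0).round(4))
t=d["top"]["color"][:,:,::-1]
g=cv2.cvtColor(t,cv2.COLOR_BGR2GRAY)
# verify with prediction in top image
print([proj(r,p).round(1) for p in ([.661,-.19,.088],[.661,-.197,.088])])
E
```

```text
[[0.648, -0.147, 0.088], [0.6838, -0.1506, 0.088], [0.6761, -0.23, 0.088], [0.6397, -0.2265, 0.088]] [ 0.6619 -0.1885  0.088 ]
[[0.687, -0.1567, 0.058], [0.7173, -0.1597, 0.058], [0.7114, -0.241, 0.058], [0.6796, -0.2379, 0.058]] [ 0.6988 -0.1988  0.058 ]
[array([294.5, 211.3]), array([295.1, 218.3])]
```

carry_out([
  [0.116, -0.115, 0, 0, 0, 0, 0.8],
  [0.116, -0.115, -0.2, 0, 0, 0, 0.8],
  [0.116, -0.115, -0.4, 0, 0, 0, 0.8],
  [0.116, -0.115, -0.6, 0, 0, 0, 0.8],
  [0.116, -0.115, -0.8, 0, 0, 0, 0.8],
  [0.116, -0.115, -0.8, 0, 0, 0, 0.8],
  [0.116, -0.115, -0.8, 0, 0, 0, 0.8],
])

```text
time: 7.25
ee_pos: [0.6605, -0.1894, 0.109]
ee_rot: [0.741, 0.671, -0.001, -0.001]
ft_force: [0.1, 0.0, 0.6]
finger_gap: 0.0704
gripper_force: 0.0
```

carry_out([
  [0, 0, -0.15, 0, 0, 0, 0.8],
  [0, 0, -0.25, 0, 0, 0, 0.8],
  [0, 0, -0.29, 0, 0, 0, 0.8],
  [0, 0, -0.29, 0, 0, 0, 0.8],
  [0, 0, -0.29, 0, 0, 0, 0.25],
  [0, 0, -0.29, 0, 0, 0, 0.25],
  [0, 0, -0.29, 0, 0, 0, 0.25],
  [0, 0, -0.29, 0, 0, 0, 0.25],
  [0, 0, -0.29, 0, 0, 0, 0.25],
  [0, 0, -0.29, 0, 0, 0, 0.25],
], grip_force=40)

```text
time: 8.08
ee_pos: [0.6609, -0.19, 0.0665]
ee_rot: [0.741, 0.671, -0.001, -0.001]
ft_force: [-9.5, 2.0, 11.0]
finger_gap: 0.0339
gripper_force: 15.9
```

carry_out([
  [0, 0, 0, 0, 0, 0, 0.25],
  [-0.03, 0.003, 0.015, 0, 0, 0, 0.25],
  [-0.04, 0.004, 0.06, 0, 0, 0, 0.25],
  [-0.04, 0.004, 0.12, 0, 0, 0, 0.25],
  [-0.04, 0.004, 0.2, 0, 0, 0, 0.25],
  [-0.04, 0.004, 0.3, 0, 0, 0, 0.25],
  [-0.04, 0.004, 0.45, 0, 0, 0, 0.25],
  [-0.04, 0.004, 0.6, 0, 0, 0, 0.25],
  [-0.04, 0.004, 0.7, 0, 0, 0, 0.25],
  [-0.04, 0.004, 0.7, 0, 0, 0, 0.25],
])

```text
time: 8.92
ee_pos: [0.6588, -0.1898, 0.1766]
ee_rot: [0.741, 0.671, 0.002, 0.003]
ft_force: [0.7, 0.3, -3.6]
finger_gap: 0.0338
gripper_force: 40.0
```

carry_out([
  [-0.02, 0.12, 0, 0, 0, 0.004, 0.25],
  [-0.04, 0.26, 0, 0, 0, 0.01, 0.25],
  [-0.06, 0.41, 0, 0, 0, 0.015, 0.25],
  [-0.08, 0.56, 0, 0, 0, 0.02, 0.25],
  [-0.107, 0.711, 0, 0, 0, 0.0243, 0.25],
])

```text
time: 9.33
ee_pos: [0.639, -0.0788, 0.1705]
ee_rot: [0.714, 0.7, 0.0, -0.001]
ft_force: [0.9, 0.1, -4.6]
finger_gap: 0.0339
gripper_force: 40.0
```

carry_out([
  [-0.02, 0.15, 0, 0, 0, 0.004, 0.25],
  [-0.04, 0.3, 0, 0, 0, 0.01, 0.25],
  [-0.06, 0.45, 0, 0, 0, 0.015, 0.25],
  [-0.08, 0.6, 0, 0, 0, 0.02, 0.25],
  [-0.107, 0.711, 0, 0, 0, 0.0243, 0.25],
])

```text
time: 9.75
ee_pos: [0.6225, 0.0291, 0.1709]
ee_rot: [0.686, 0.728, 0.0, -0.001]
ft_force: [-0.7, 2.3, -3.6]
finger_gap: 0.0337
gripper_force: 40.0
```

carry_out([
  [-0.02, 0.15, 0, 0, 0, 0.004, 0.25],
  [-0.04, 0.3, 0, 0, 0, 0.01, 0.25],
  [-0.06, 0.45, 0, 0, 0, 0.015, 0.25],
  [-0.08, 0.6, 0, 0, 0, 0.02, 0.25],
  [-0.107, 0.68, 0, 0, 0, 0.0243, 0.25],
  [-0.107, 0.711, 0, 0, 0, 0.0243, 0.25],
  [-0.107, 0.711, 0, 0, 0, 0.0243, 0.25],
  [-0.107, 0.711, 0, 0, 0, 0.0243, 0.25],
])

```text
time: 10.42
ee_pos: [0.6078, 0.1293, 0.171]
ee_rot: [0.66, 0.751, -0.0, 0.0]
ft_force: [0.0, -0.6, -4.7]
finger_gap: 0.0339
gripper_force: 40.0
```

```bash
python3 - <<'E'
from h import *
from cell import env
from scipy.spatial.transform import Rotation as R
d={n:env.read_camera(n) for n in("wrist","side")};pickle.dump(d,open("w3.pkl","wb"))
s=env.sense();y=R.from_quat(s["ee_rot"]).as_matrix();print(s["time"],s["ee_pos"],s["finger_gap"],np.degrees(np.arctan2(y[1,1],y[0,1])))
a=d["wrist"]["color"][:,:,::-1];b=d["side"]["color"][:,:,::-1][200:340,200:340]
o=np.zeros((420,800,3),np.uint8);o[:315,:420]=cv2.resize(a,(420,315));o[:378,422:]=cv2.resize(b,(378,378));cv2.imwrite("pics/w3.png",o)
E
```

```text
10.5167 [0.60813497 0.12824698 0.17097075] 0.03374712187019752 7.287945194492594
```

View pics/w3.png

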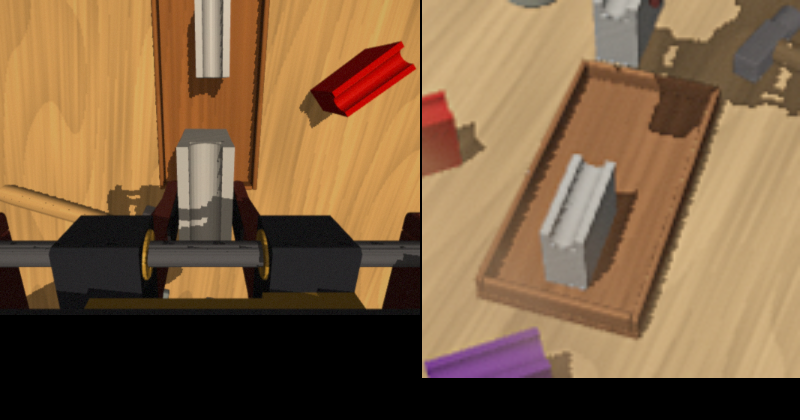

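The block is held square, in line with the tray and well clear of the twin. I'll lower it.

carry_out([
  [0.01, 0, -0.1, 0, 0, 0, 0.25],
  [0.01, 0, -0.25, 0, 0, 0, 0.25],
  [0.01, 0, -0.4, 0, 0, 0, 0.25],
  [0.01, 0, -0.55, 0, 0, 0, 0.25],
  [0.01, 0, -0.65, 0, 0, 0, 0.25],
  [0.01, 0, -0.75, 0, 0, 0, 0.25],
  [0.01, 0, -0.8, 0, 0, 0, 0.25],
  [0.01, 0, -0.81, 0, 0, 0, 0.25],
  [0.01, 0, -0.81, 0, 0, 0, 0.25],
  [0.01, 0, -0.81, 0, 0, 0, 0.25],
  [0.01, 0, -0.81, 0, 0, 0, 0.25],
])

```text
time: 11.43
ee_pos: [0.6102, 0.1305, 0.0509]
ee_rot: [0.66, 0.751, 0.001, 0.001]
ft_force: [-0.3, 0.8, -4.6]
finger_gap: 0.0339
gripper_force: 40.0
```

carry_out([
  [0, 0, -0.005, 0, 0, 0, 0.25],
  [0, 0, -0.01, 0, 0, 0, 0.25],
  [0, 0, -0.015, 0, 0, 0, 0.25],
  [0, 0, -0.02, 0, 0, 0, 0.25],
  [0, 0, -0.02, 0, 0, 0, 0.25],
  [0, 0, -0.02, 0, 0, 0, 0.25],
])

```text
time: 11.93
ee_pos: [0.6092, 0.1304, 0.0467]
ee_rot: [0.66, 0.752, -0.0, -0.0]
ft_force: [0.2, -0.5, -4.7]
finger_gap: 0.0337
gripper_force: 40.0
```

Still hanging free (-4.7 N), so I go on down in small steps.

carry_out([
  [0, 0, -0.004, 0, 0, 0, 0.25],
  [0, 0, -0.008, 0, 0, 0, 0.25],
  [0, 0, -0.008, 0, 0, 0, 0.25],
  [0, 0, -0.008, 0, 0, 0, 0.25],
])

```text
time: 12.27
ee_pos: [0.6092, 0.1305, 0.0454]
ee_rot: [0.66, 0.752, -0.0, -0.0]
ft_force: [0.1, 0.3, -4.1]
finger_gap: 0.0338
gripper_force: 40.0
```

carry_out([
  [0, 0, -0.004, 0, 0, 0, 0.25],
  [0, 0, -0.008, 0, 0, 0, 0.25],
  [0, 0, -0.008, 0, 0, 0, 0.25],
  [0, 0, -0.008, 0, 0, 0, 0.25],
])

```text
time: 12.6
ee_pos: [0.6093, 0.1305, 0.0445]
ee_rot: [0.66, 0.751, 0.0, 0.0]
ft_force: [0.2, -0.1, -2.9]
finger_gap: 0.0335
gripper_force: 40.0
```

carry_out([
  [0, 0, -0.004, 0, 0, 0, 0.25],
  [0, 0, -0.007, 0, 0, 0, 0.25],
  [0, 0, -0.007, 0, 0, 0, 0.25],
  [0, 0, -0.007, 0, 0, 0, 0.25],
])

```text
time: 12.93
ee_pos: [0.6094, 0.1305, 0.0445]
ee_rot: [0.66, 0.751, -0.0, 0.0]
ft_force: [-4.1, -1.5, 7.3]
finger_gap: 0.0337
gripper_force: 40.0
```

Seated on the floor. I'll release and lift away.

carry_out([
  [0, 0, 0, 0, 0, 0, 0.45],
  [0, 0, 0, 0, 0, 0, 0.55],
  [0, 0, 0, 0, 0, 0, 0.62],
  [0, 0, 0, 0, 0, 0, 0.62],
  [0, 0, 0.08, 0, 0, 0, 0.62],
  [0, 0, 0.2, 0, 0, 0, 0.62],
  [0, 0, 0.4, 0, 0, 0, 0.62],
  [0, 0, 0.6, 0, 0, 0, 0.62],
  [0, 0, 0.8, 0, 0, 0, 0.62],
  [0, 0, 0.95, 0, 0, 0, 0.6],
  [0, 0, 0.95, 0, 0, 0, 0.6],
], grip_force=15)

```text
time: 13.85
ee_pos: [0.6122, 0.1318, 0.1922]
ee_rot: [0.66, 0.752, 0.004, 0.003]
ft_force: [1.1, 0.8, 0.7]
finger_gap: 0.0524
gripper_force: 0.0
```

carry_out([
  [-0.15, -0.2, 0.06, 0, 0, -0.01, 0.6],
  [-0.3, -0.43, 0.06, 0, 0, -0.02, 0.6],
  [-0.45, -0.65, 0.06, 0, 0, -0.03, 0.6],
  [-0.59, -0.867, 0.06, 0, 0, -0.0365, 0.6],
  [-0.59, -0.867, 0.06, 0, 0, -0.0365, 0.6],
])

```text
time: 14.27
ee_pos: [0.5165, -0.0073, 0.1941]
ee_rot: [0.705, 0.709, -0.003, 0.0]
ft_force: [0.2, -0.9, -0.3]
finger_gap: 0.0527
gripper_force: 0.0
```

carry_out([
  [-0.15, -0.2, 0, 0, 0, -0.01, 0.6],
  [-0.3, -0.43, 0, 0, 0, -0.02, 0.6],
  [-0.45, -0.65, 0, 0, 0, -0.03, 0.6],
  [-0.59, -0.867, 0, 0, 0, -0.0365, 0.6],
  [-0.59, -0.867, 0, 0, 0, -0.0365, 0.6],
  [-0.59, -0.867, 0, 0, 0, -0.0365, 0.6],
  [-0.59, -0.867, 0, 0, 0, -0.0365, 0.6],
  [-0.59, -0.867, 0, 0, 0, -0.0365, 0.6],
])

```text
time: 14.93
ee_pos: [0.4332, -0.1283, 0.1949]
ee_rot: [0.741, 0.672, 0.0, 0.0]
ft_force: [0.1, 0.6, -0.5]
finger_gap: 0.0525
gripper_force: 0.0
```

```bash
python3 - <<'E'
from h import *
from cell import env
from scipy.spatial.transform import Rotation as R
d={n:env.read_camera(n) for n in("wrist","top","side")};pickle.dump(d,open("w4.pkl","wb"))
s=env.sense();y=R.from_quat(s["ee_rot"]).as_matrix();print(s["time"],s["ee_pos"],s["joints"].round(2),np.degrees(np.arctan2(y[1,1],y[0,1])))
o=np.zeros((420,800,3),np.uint8)
o[:315,:420]=cv2.resize(d["wrist"]["color"][:,:,::-1],(420,315))
b=d["top"]["color"][:,:,::-1][165:270,150:295];o[:270,425:798]=cv2.resize(np.clip(b*1.8,0,255).astype(np.uint8),(373,270))
b=d["side"]["color"][:,:,::-1][215:325,215:320];o[270:420,425:568]=cv2.resize(b,(143,150));cv2.imwrite("pics/w4.png",o)
print("grip in wrist", proj(d["wrist"],[.435,-.128,.1157]))
E
```

```text
15.0833 [ 0.43292636 -0.12845548  0.19473193] [ 0.5   0.17 -0.38  2.08  0.08  0.91 -0.02] -5.5528480031716905
grip in wrist [276.58405516 214.76855647]
```

View pics/w4.png

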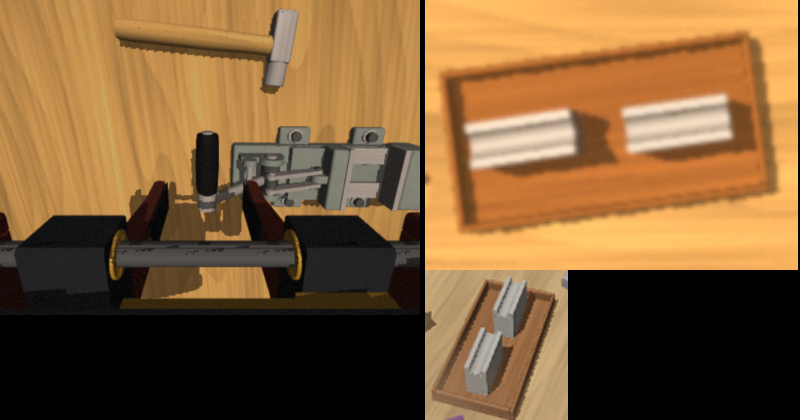

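The block stands upright in the tray, clear of the twin. The grip at about (207,163) in the picture is right where I left it.

carry_out([
  [0.013, 0.002, -0.15, 0, 0, 0, 0.6],
  [0.013, 0.002, -0.3, 0, 0, 0, 0.6],
  [0.013, 0.002, -0.45, 0, 0, 0, 0.6],
  [0.013, 0.002, -0.58, 0, 0, 0, 0.6],
  [0.013, 0.002, -0.65, 0, 0, 0, 0.6],
  [0.013, 0.002, -0.65, 0, 0, 0, 0.6],
  [0.013, 0.002, -0.65, 0, 0, 0, 0.6],
  [0.013, 0.002, -0.65, 0, 0, 0, 0.2],
  [0.013, 0.002, -0.65, 0, 0, 0, 0.2],
  [0.013, 0.002, -0.65, 0, 0, 0, 0.2],
  [0.013, 0.002, -0.65, 0, 0, 0, 0.2],
  [0.013, 0.002, -0.65, 0, 0, 0, 0.2],
])

```text
time: 16.08
ee_pos: [0.435, -0.1296, 0.0979]
ee_rot: [0.741, 0.671, 0.001, 0.001]
ft_force: [2.4, -0.7, -0.0]
finger_gap: 0.0235
gripper_force: 15.1
```

carry_out([
  [0.039, -0.004, 0.043, 0, 0, 0, 0.2],
  [0.081, -0.008, 0.083, 0, 0, 0, 0.2],
  [0.126, -0.013, 0.119, 0, 0, 0, 0.2],
  [0.174, -0.018, 0.152, 0, 0, 0, 0.2],
  [0.224, -0.023, 0.181, 0, 0, 0, 0.2],
  [0.277, -0.028, 0.205, 0, 0, 0, 0.2],
  [0.331, -0.034, 0.226, 0, 0, 0, 0.2],
  [0.387, -0.039, 0.241, 0, 0, 0, 0.2],
  [0.444, -0.045, 0.253, 0, 0, 0, 0.2],
  [0.501, -0.051, 0.26, 0, 0, 0, 0.2],
  [0.559, -0.057, 0.262, 0, 0, 0, 0.2],
  [0.559, -0.057, 0.262, 0, 0, 0, 0.2],
])

```text
time: 17.08
ee_pos: [0.5209, -0.1384, 0.1371]
ee_rot: [0.741, 0.671, 0.001, 0.001]
ft_force: [2.4, -3.3, 2.4]
finger_gap: 0.0232
gripper_force: 15.0
```

carry_out([
  [0, 0, 0, 0, 0, 0, 0.2],
  [0, 0, 0, 0, 0, 0, 0.2],
  [0, 0, 0, 0, 0, 0, 0.2],
])

```text
time: 17.33
ee_pos: [0.5189, -0.1382, 0.1371]
ee_rot: [0.741, 0.671, 0.001, 0.001]
ft_force: [1.4, -3.5, 3.2]
finger_gap: 0.0233
gripper_force: 15.0
```

carry_out([
  [0, 0, 0, 0, 0, 0, 0.4],
  [0, 0, 0, 0, 0, 0, 0.55],
  [0, 0, 0, 0, 0, 0, 0.6],
  [0, 0, 0, 0, 0, 0, 0.6],
  [0, 0, 0.1, 0, 0, 0, 0.6],
  [0, 0, 0.25, 0, 0, 0, 0.6],
  [0, 0, 0.45, 0, 0, 0, 0.6],
  [0, 0, 0.65, 0, 0, 0, 0.6],
  [0, 0, 0.8, 0, 0, 0, 0.6],
  [0, 0, 0.8, 0, 0, 0, 0.6],
])

```text
time: 18.17
ee_pos: [0.5204, -0.1378, 0.2613]
ee_rot: [0.741, 0.671, 0.002, 0.003]
ft_force: [0.8, -0.0, -0.3]
finger_gap: 0.0524
gripper_force: 0.0
```

carry_out([
  [-0.1, 0.1, 0, 0, 0, 0, 0.6],
  [-0.3, 0.3, 0, 0, 0, 0, 0.6],
  [-0.5, 0.5, 0, 0, 0, 0, 0.6],
  [-0.5, 0.7, 0, 0, 0, 0, 0.6],
  [-0.5, 0.9, 0, 0, 0, 0, 0.6],
  [-0.5, 0.9, 0, 0, 0, 0, 0.6],
  [-0.5, 0.9, 0, 0, 0, 0, 0.6],
])

```text
time: 18.75
ee_pos: [0.4424, -0.0014, 0.256]
ee_rot: [0.74, 0.673, -0.0, -0.0]
ft_force: [-0.4, -0.9, 0.7]
finger_gap: 0.0527
gripper_force: 0.0
```

```bash
python3 - <<'E'
from h import *
from cell import env
d={n:env.read_camera(n) for n in("top","side")}
a=d["side"]["color"][:,:,::-1][110:210,270:390];a=cv2.resize(a,None,fx=3.5,fy=3.5,interpolation=cv2.INTER_CUBIC)
b=np.clip(d["top"]["color"][:,:,::-1][150:285,365:450]*1.8,0,255).astype(np.uint8);b=cv2.resize(b,None,fx=4,fy=4,interpolation=cv2.INTER_CUBIC)
o=np.zeros((540,770,3),np.uint8);o[:350,:420]=a;o[:,425:765]=b;cv2.imwrite("pics/f.png",o)
print(env.sense()["time"],env.sense()["ee_pos"])
for n in d:
  m=(d[n]["color"].max(2)<48).astype(np.uint8);k,l,st,c=cv2.connectedComponentsWithStats(m)
  print(n,[(st[i].tolist(),c[i].round(1).tolist()) for i in range(1,k) if 60<st[i,4]<600])
e=np.array([.5189,-.1455,.155]) 
for dx in(-.005,0,.005): print(dx,[proj(d[n],e+[dx,0,0]).round(1) for n in d])
E
```

```text
18.85 [ 0.4426926  -0.00363589  0.25595583]
top [([109, 205, 29, 32, 121], [123.5, 218.4]), ([382, 254, 35, 15, 427], [399.5, 260.8]), ([309, 382, 12, 38, 157], [313.2, 398.3])]
side [([375, 20, 13, 18, 143], [381.0, 28.6]), ([403, 76, 16, 29, 151], [409.8, 92.8]), ([352, 82, 22, 12, 121], [363.7, 87.3]), ([336, 89, 100, 29, 561], [386.3, 102.9]), ([351, 104, 13, 29, 114], [357.3, 112.0]), ([362, 111, 8, 36, 92], [365.5, 127.6]), ([391, 115, 15, 16, 121], [397.9, 120.6]), ([347, 137, 13, 18, 105], [354.1, 145.9]), ([537, 262, 23, 37, 158], [545.5, 282.2])]
-0.005 [array([401.1, 263.4]), array([357.6, 144.5])]
0 [array([401. , 260.6]), array([355.6, 144.1])]
0.005 [array([400.9, 257.8]), array([353.7, 143.6])]
```

View pics/f.png

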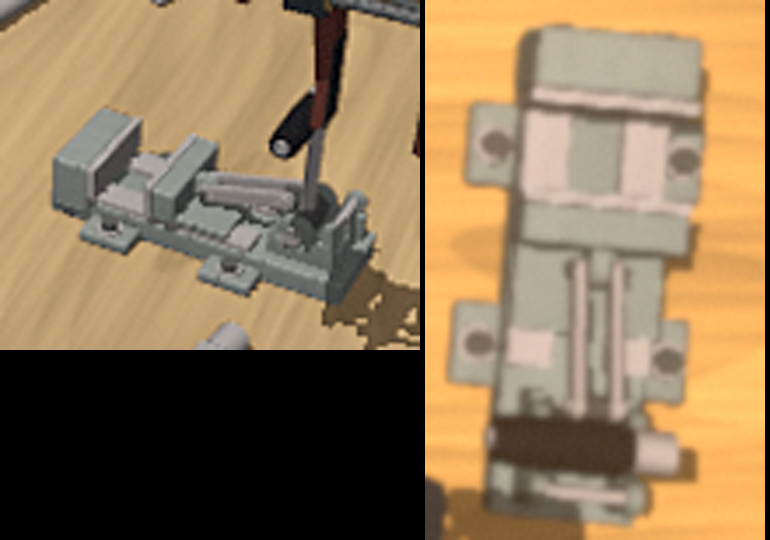

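The handle stands upright: the grip is at row 260.8, where 260.6 was expected. The vise is empty and unclamped, and the arm is clear.

```bash
python3 -c "
from cell import env
print(env.sign_off())"
```

```text
the job is handed in; nothing more can be done
None
```

The job is handed in: the finished block stands channel up in the tray, clear of its twin, and the empty vise rests unclamped with its handle straight up (about 19 s of the 64 s used).

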